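# Fit and lock the water filter's service cover

## Task

The water filter's grey service cover is lying on the worktop: lift it by its orange wing, set it gently into the recess on top of the white filter housing until it sits fully home, then press the wing down against its spring and turn it a quarter turn clockwise until the cam catches, and let go. Feel for the depth instead of forcing it, never pushing harder than about 15 N, and do not disturb the other things on the worktop.

Things in the scene. Friction and masses are not known exactly. Their poses are not given: they have to be found in the camera images.
- unit: white water-filter housing fixed to the worktop, 200 x 170 mm (its x and y), 98 mm tall; origin under its centre, on the worktop. In its top is a rectangular recess for the cover, 115 x 89 mm (long side along x), 18 mm deep to a flat ledge running round it; its upper 8 mm flare outward at 45 degrees to 131 x 105 mm
- bay (a point): centre of the recess at the height of its ledge (80 mm above the worktop); axes those of the housing: x along the long side, z up. The cover is home when its origin lies here
- rim (a point): centre of the recess 18 mm above the ledge, level with the housing's rim. Below it, in the well, stands a steel receiver: two lips with a 12 mm slot between them along the housing's x, each with a notch in its underside, and a firm rubber buffer further down. The height of the receiver differs by some mm from housing to housing
- cover: loose grey service cover, an upside-down tray 110 x 84 mm (its x and y), 40 mm tall, skirt walls 5 mm, standing on its skirt on the worktop; about 0.3 kg with its stud; origin at the centre of the skirt's lower edge, x along the long side. The skirt goes down onto the ledge of the recess with 2.5 mm of play on each side, either way round (half turn)
- wing (a point): centre of the orange wing head of the spring stud captive in the middle of the cover, 72 mm above the cover's lower edge at rest. A bar 44 mm long (point x), 12 mm thick (point y), 24 mm tall, its underside 20 mm above the cover's top plate; grip it across its thickness from above, with 40 N or more; the cover can be carried by it
- pin (a point): middle of the steel cross pin at the foot of the stud, under the cover, 14 mm above the skirt's lower edge at rest; the pin is 30 mm long, parallel to the wing, 6 mm wide and tall. With the wing unlocked, along the cover's long side, it goes down through the receiver's slot
- stud (a joint): turn of the wing in the cover, rad: 0 unlocked (along the cover's long side), grows clockwise seen from above, end stop 1.62. In the seated cover it is blocked after about 0.3 rad unless the wing is pressed far enough for the pin to clear the lips. Let go beyond 1.40, the pin springs up 3 mm into the notches: caught
- plunge (a joint): how far the wing is pressed down, m (0 at rest). Spring: 3 N plus 0.5 N per mm. The depth at which the pin clears the lips is 4 to 14 mm, unseen, to be felt: 1.5 mm further the pin lands on the buffer, which adds 12 N per mm. A push of 13 to 15 N is always deep enough; over 30 N between cover and housing (cover's weight included) does damage. Caught, 1 to 11 mm
- jar: bystander: amber jar with steel lid, 72 mm wide, 130 mm tall; origin under its centre
- can: bystander: food can with red label, 68 mm wide, 110 mm tall; origin under its centre
- mug: bystander: blue mug, 82 mm wide, 90 mm tall, handle at its +y; origin under its centre
- packet: bystander: upright cardboard packet 60 x 90 x 160 mm; origin under its centre
- cartridge: bystander: spare filter cartridge standing upright, white with blue neck, 48 mm wide, 138 mm tall; origin under its centre
- bowl: bystander: white bowl, 120 mm wide, 50 mm tall; origin under its centre
- driver: bystander: screwdriver lying flat on the worktop, about 200 mm long, along its own x
There are look-alikes about, which are no part of the job. What is shaped like the cover but green or yellow is not meant.

How it is judged:
By the outcome, as a careful person would: the job done as asked, in the order asked, and still so for the second after the job is handed in, with the robot touching nothing.
It also fails if it takes over 69 s, if anything falls off the work surface, if the arm or the gripper's body presses on something with over 40 N, if the wrist force passes 120 N, or if a joint passes its speed limit or range.

## Robot

A 6-joint arm with a two-finger parallel gripper is mounted at the origin on the work surface. World frame = base frame: x ahead of the robot, y to its left, z up, the work surface at z = 0. Lengths are in m, angles in rad, forces in N, time in s.
With the tool pointing down it reaches from about 0.275 to 0.75 m from the base axis. Payload 10.2 kg.
Tool frame: the origin (TCP) lies midway between the tips of the shut fingers; the grasp point (between the pads) lies 19 mm behind it (env.hold_point_z is the distance from the TCP to the grasp point, in m); z points along the fingers, y is the line along which they close (so a half turn about z gives the same grasp; the last joint's range is limited). The gripper opens to 85 mm and grips with 20 to 120 N. Pads are 22 mm wide; open, the fingers measure 114 mm over their backs; the gripper's body (76 mm by 85 mm) begins 54 mm behind the grasp point. The pads swing forward as they close: fully open they stand 13 mm farther back than shut.
Start: joints at [1.049, 0.313, 1.498, -0, 1.331, -0.223], TCP at [0.155, 0.502, 0.231] pointing down, gripper open.
Joint ranges: [-2.94, 2.94], [-0.97, 2.17], [0.19, 2.56], [-1.23, 4.37], [0.02, 3.11], [-2.88, 2.88]. Speed limits (rad/s): [2.39, 2.39, 3.01, 3.14, 3.14, 3.14].

## Interface

Orientations are given as a unit quaternion [x, y, z, w].
In Python, from bench import env, kinematics, monitor, eyes, job gives the robot as it stands. The module is installed in compiled form; this text tells all that it offers. Calls block until the motion is done:
- env.reach(position, orientation): joint-space move of the TCP to a pose.
- env.movel(position, velocity=0.15, frame=None, guard=None): straight line of the TCP; frame=None keeps the orientation; velocity is the mean speed in m/s. With guard (N) it stops when the force on the tool has changed by that much, and returns True; else False.
- env.set_joints(angles): joint-space move.
- env.release() and env.close_gripper(effort=None): open the fingers fully, or close them until they stop; effort is the grip in N (None keeps the last).
- env.hold(seconds).
- kinematics.ik(position, orientation): joint angles nearest the present ones, or None.
- monitor.sense(): the state.
- eyes.grab_frame(name): name is "scene" or "top"; returns a dict with "frame" (420x560x3 uint8, red, green, blue), "mtx" (3x3 intrinsics, pixels), "k1" (the pictures are not rectified: a ray, as slopes to the right and down, at radius r is drawn at 1 + k1 r^2 times it, then the intrinsics apply), "view" (4x4, takes a point from world to camera coordinates). Camera axes: x right, y down, z forward; pixel columns grow to the right and rows downward; lengths in m; the calibration is good to about 2 mm. A picture is of the moment at which its call begins. There is no depth.
A pose or a line that the arm cannot do raises env.MotionError and nothing moves.
- job.hand_in(): hands the job in; it is judged then, once.
The state is a dict: "clock": time; "joints": joint angles; "qvel": joint speeds; "joint_efforts": joint torques, N m; "position": TCP position; "ee_rot": TCP orientation; "contact_force": force on the tool from outside, world axes, zero at the start; "ft_torque": the same for the moment, N m; "finger_gap": opening from 0.0 (shut) to 1.0 (fully open); "gripper_force": force on a finger pad.
Only numpy, scipy, OpenCV 4.12 (cv2) and the standard library are available. Lean on these libraries where they do the work, as an engineer would, in place of code of your own. Each camera call takes 0.05 s, during which the arm holds its last target. There are 200 camera calls.

## Working session

There is one attempt and no reset: what is moved stays moved. The work goes in short steps, each a Python script; the robot and the scene stay as the last script left them, time stands still between calls to the robot, and variables do not carry over. Pictures are saved under pics/ and viewed, at most 10 in all, crops included, and the job is handed in when it is done.

```bash
mkdir -p pics; python3 - <<'E'
from bench import env, kinematics, monitor, eyes, job
import cv2,numpy as np
for n in("scene","top"):
    f=eyes.grab_frame(n); cv2.imwrite(f"pics/{n}0.png",f["frame"][:,:,::-1]); np.savez(f"{n}0.npz",**f)
    print(n,f["mtx"].tolist(),f["k1"],np.round(f["view"],3).tolist())
s=monitor.sense(); print({k:np.round(v,3).tolist() for k,v in s.items()}, env.hold_point_z)
E
```

```text
scene [[419.6944032895517, 0.0, 276.94834242789375], [0.0, 419.6944032895517, 210.604438953791], [0.0, 0.0, 1.0]] -0.06404680393652018 [[-0.547, 0.837, -0.006, 0.294], [0.722, 0.467, -0.511, -0.317], [-0.425, -0.284, -0.86, 1.393], [0.0, 0.0, 0.0, 1.0]]
top [[457.5548293677945, 0.0, 276.1954814972584], [0.0, 457.5548293677945, 211.65633456508226], [0.0, 0.0, 1.0]] -0.14632139979236586 [[-0.018, -1.0, 0.006, 0.012], [-0.994, 0.017, -0.107, 0.539], [0.107, -0.008, -0.994, 1.35], [0.0, 0.0, 0.0, 1.0]]
{'clock': 0.1, 'joints': [1.049, 0.313, 1.498, -0.0, 1.331, -0.223], 'qvel': [0.001, -0.001, -0.002, 0.0, -0.002, -0.0], 'joint_efforts': [0.002, -41.29, -26.014, -0.0, 0.003, 0.0], 'position': [0.154, 0.502, 0.231], 'ee_rot': [0.149, 0.989, -0.001, -0.0], 'contact_force': [-1.167, -0.541, -0.684], 'ft_torque': [-0.03, -0.031, -0.028], 'gripper_force': 0.0, 'finger_gap': 0.999} 0.0187
```

View pics/scene0.png

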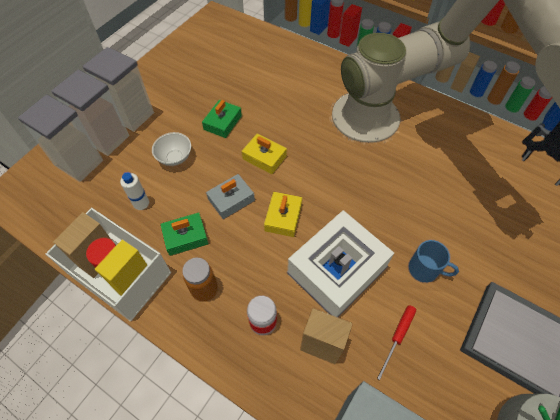

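View pics/top0.png

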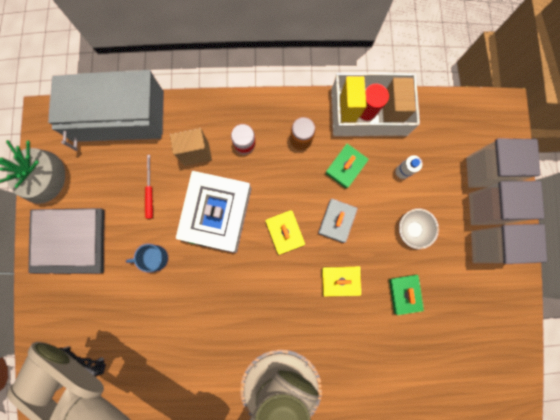

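```bash
cat > h.py <<'E'
import cv2,numpy as np
def cast(f,px,z):
    px=np.asarray(px,float).reshape(-1,1,2)
    n=cv2.undistortPoints(px,f["mtx"],np.array([float(f["k1"]),0,0,0,0])).reshape(-1,2)
    # model: drawn = ray*(1+k1 r^2), the OpenCV model
    V=f["view"];R=V[:3,:3];c=-R.T@V[:3,3]
    d=np.c_[n,np.ones(len(n))]@R
    return (c+d*((z-c[2])/d[:,2])[:,None])[:,:2]
def proj(f,P):
    P=np.asarray(P,float).reshape(-1,3)
    R=f["view"][:3,:3];t=f["view"][:3,3]
    return cv2.projectPoints(P,cv2.Rodrigues(R)[0],t,f["mtx"],np.array([float(f["k1"]),0,0,0,0]))[0].reshape(-1,2)
def blob(m,seed,win):
    """component of mask m nearest seed in window"""
    w=np.zeros_like(m);x,y=seed;w[y-win:y+win,x-win:x+win]=m[y-win:y+win,x-win:x+win]
    n,l,s,c=cv2.connectedComponentsWithStats(w)
    k=1+np.argmax(s[1:,4]);return (l==k).astype(np.uint8)*255
def contour(m):
    return max(cv2.findContours(m,cv2.RETR_EXTERNAL,cv2.CHAIN_APPROX_NONE)[0],key=cv2.contourArea).reshape(-1,2)
def rect(p):
    (c,s,a)=cv2.minAreaRect((p*1000).astype(np.float32))
    if s[0]<s[1]: s=s[::-1];a+=90
    return np.round(c,1),np.round(s,1),round((a+90)%180-90,1)
E
python3 - <<'E'
from h import *
for n,cs,us in(("top",(338,220),(213,212)),("scene",(230,195),(340,262))):
    f=dict(np.load(n+"0.npz"));im=f["frame"];hsv=cv2.cvtColor(im,cv2.COLOR_RGB2HSV)
    print(n,"cover hsv",hsv[cs[1]+8,cs[0]-8],hsv[cs[1]+3,cs[0]+8])
    org=cv2.inRange(hsv,(3,170,120),(16,255,255)); b=blob(org,cs,30)
    print(" wing",rect(cast(f,contour(b),.084)),cv2.countNonZero(b))
    grey=cv2.inRange(hsv,(85,15,90),(125,110,230));g=blob(grey|b,cs,32)
    print(" cover",rect(cast(f,contour(g),.040)))
    wh=cv2.inRange(hsv,(0,0,165),(179,40,255));h=blob(wh,us,62)
    print(" unit",rect(cast(f,contour(h),.098)))
    o=im[:,:,::-1].copy()
    for m,c in((g,(0,0,255)),(b,(255,0,0)),(h,(0,255,0))):
        cv2.drawContours(o,cv2.findContours(m,cv2.RETR_LIST,cv2.CHAIN_APPROX_NONE)[0],-1,c,1)
    x0=170 if n=="top" else 195; y0=165
    cr=lambda i:cv2.resize(i[y0:y0+150,x0:x0+200],None,fx=4,fy=4,interpolation=cv2.INTER_NEAREST)
    a,bb=cr(im[:,:,::-1]),cr(o); cv2.imwrite(f"pics/{n}1.png",bb)
E
```

```text
top cover hsv [ 30   9 200] [ 26  10 201]
 wing (array([ 508.7, -178.9]), array([37.9, 10.1]), -20.2) 44
 cover (array([ 512.6, -185.4]), array([39.2, 10.4]), -20.2)
 unit (array([536.7, 185. ]), array([202.5, 174. ]), -13.6)
scene cover hsv [ 64  12 145] [ 65  11 143]
 wing (array([ 513.8, -177.5]), array([44.5, 13.1]), -20.9) 59
 cover (array([ 492.3, -199.3]), array([46.6, 13.7]), -20.9)
 unit (array([539.1, 188.4]), array([200. , 169.2]), -13.5)
```

View pics/top1.png

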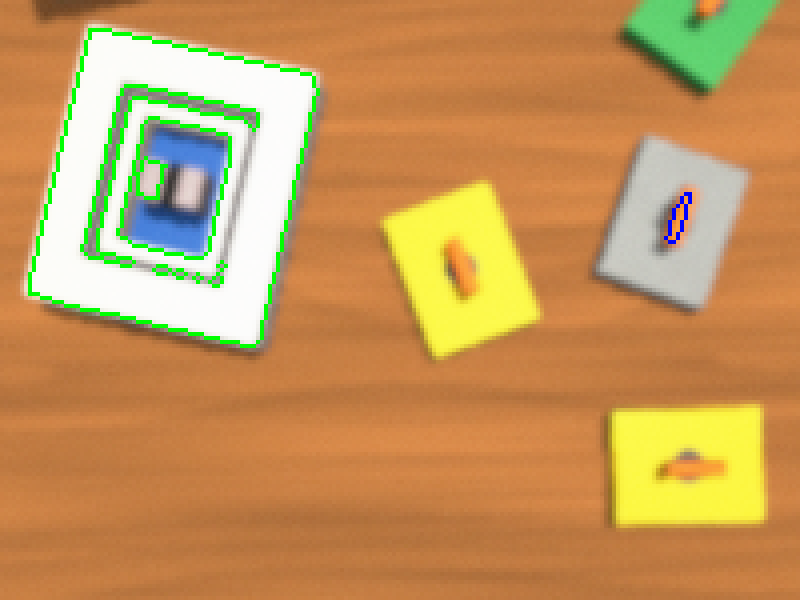

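View pics/scene1.png

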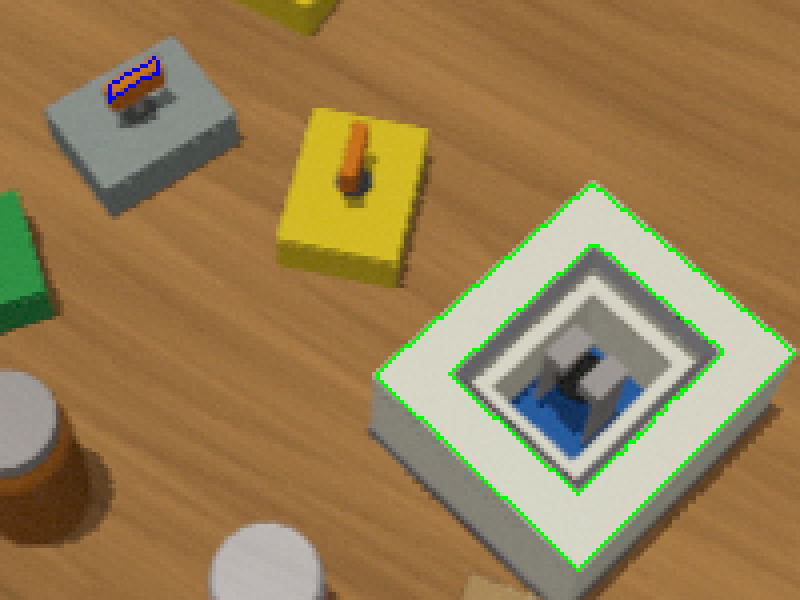

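```bash
python3 - <<'E'
from h import *
for n,cs,us,lo in(("top",(338,220),(213,212),160),("scene",(230,195),(340,262),118)):
    f=dict(np.load(n+"0.npz"));im=f["frame"];hsv=cv2.cvtColor(im,cv2.COLOR_RGB2HSV)
    org=cv2.inRange(hsv,(2,110,100),(18,255,255))
    g=blob(cv2.inRange(hsv,(0,0,lo),(179,45,255)),cs,34); c=contour(g)
    print(n," cover",rect(cast(f,c,.040)))
    fill=cv2.drawContours(np.zeros_like(g),[c],-1,255,-1)
    fill=cv2.erode(fill,np.ones((3,3)))
    red=((im[:,:,0].astype(int)-im[:,:,2])>70).astype(np.uint8)*255
    b=blob(red&fill,cs,30)
    print(" wing@.084",rect(cast(f,contour(b),.084)),cv2.countNonZero(b), "scan brightness", hsv[cs[1]-20:cs[1]+32:3,cs[0],2])
    wh=cv2.inRange(hsv,(0,0,165),(179,40,255));h=blob(wh,us,62)
    cc,hi=cv2.findContours(h,cv2.RETR_CCOMP,cv2.CHAIN_APPROX_NONE)
    k=max([i for i in range(len(cc)) if hi[0][i][3]>=0],key=lambda i:cv2.contourArea(cc[i]))
    print(" hole@.098",rect(cast(f,cc[k],.098)))
    o=im[:,:,::-1].copy();cv2.drawContours(o,[c],-1,(0,0,255),1);cv2.drawContours(o,[contour(b)],-1,(255,0,0),1)
    o=cv2.resize(o[cs[1]-37:cs[1]+37,cs[0]-37:cs[0]+37],(400,400),interpolation=0)
    cv2.imwrite(f"pics/{n}2.png",o)
cv2.imwrite("pics/c2.png",np.hstack([cv2.imread("pics/top2.png"),cv2.imread("pics/scene2.png")]))
E
```

```text
top  cover (array([ 509.5, -181.3]), array([107.6,  82.4]), -21.0)
 wing@.084 (array([ 508.7, -180.5]), array([44.5, 15.3]), -22.4) 80 scan brightness [208 200 199 202 195 151 195 243 249 185 196 199 201 165 161 202 187 193]
 hole@.098 (array([534.6, 183.3]), array([94.8, 68.7]), -13.4)
scene  cover (array([ 510.9, -179. ]), array([109.7,  82.9]), -20.9)
 wing@.084 (array([ 514.5, -173.4]), array([46.2, 24.7]), -21.6) 113 scan brightness [159 146 198 155 114  76  55 130 145 141 143  73  75  76 156 162 168 161]
 hole@.098 (array([538.3, 188.9]), array([134.8, 108.5]), -13.3)
```

View pics/c2.png

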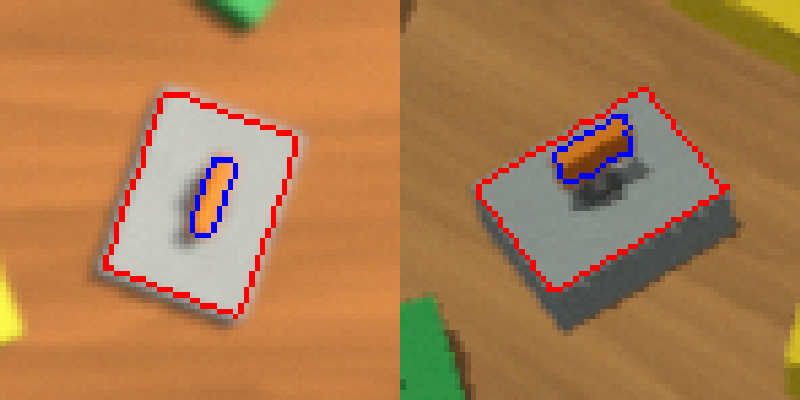

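```bash
cat >> h.py <<'E'
def quat(psi):
    from scipy.spatial.transform import Rotation as Ro
    c,s=np.cos(psi),np.sin(psi)
    return Ro.from_matrix(np.array([[c,s,0],[s,-c,0],[0,0,-1]])).as_quat()
def show(monitor,t=""):
    s=monitor.sense();print(t,round(float(s["clock"]),2),"p",np.round(s["position"],4),"F",np.round(s["contact_force"],2),"T",np.round(s["ft_torque"],2),"gap",round(float(s["finger_gap"]),3),"j",np.round(s["joints"],3))
    return s
E
python3 - <<'E'
from h import *
from bench import env, kinematics, monitor, eyes
psi=np.pi+np.radians(-21.2); q=quat(psi); x,y=.5102,-.1800
env.reach([x,y,.16],q); show(monitor,"above")
print(env.movel([x,y,.060],velocity=.08,guard=8)); show(monitor,"down")
env.close_gripper(60); show(monitor,"grip")
env.movel([x,y,.065],velocity=.03); env.hold(.2); show(monitor,"lift5")
env.movel([x,y,.215],velocity=.1); env.hold(.3);show(monitor,"lift")
qu=quat(np.pi+np.radians(-13.4))
env.movel([.538,.187,.225],velocity=.15,frame=qu); env.hold(.4); show(monitor,"over")
for n in("scene","top"):
    f=eyes.grab_frame(n); np.savez(f"{n}3.npz",**f)
    i=f["frame"][:,:,::-1]; x0,y0=(150,130) if n=="top" else (270,180)
    cv2.imwrite(f"pics/{n}3.png",cv2.resize(i[y0:y0+150,x0:x0+130],(400,462),interpolation=cv2.INTER_CUBIC))
cv2.imwrite("pics/c3.png",np.hstack([cv2.imread("pics/top3.png"),cv2.imread("pics/scene3.png")]))
E
```

```text
above 2.83 p [ 0.5104 -0.1794  0.1601] F [ 0.69 -0.15 -0.58] T [ 0.02 -0.01  0.03] gap 1.0 j [-0.555  0.412  1.551  0.     1.178 -1.756]
False
down 4.22 p [ 0.5105 -0.1801  0.0605] F [0.15 0.16 0.06] T [0.05 0.03 0.01] gap 0.996 j [-0.556  0.542  1.644  0.     0.954 -1.757]
grip 4.89 p [ 0.5102 -0.18    0.06  ] F [-0.36 -0.64  0.64] T [0.08 0.02 0.01] gap 0.127 j [-0.556  0.543  1.645  0.     0.954 -1.757]
lift5 5.41 p [ 0.5101 -0.1799  0.0649] F [-0.03 -0.05 -2.94] T [0.04 0.03 0.02] gap 0.129 j [-0.556  0.535  1.642  0.     0.965 -1.757]
lift 7.36 p [ 0.5102 -0.18    0.2149] F [ 0.93  0.3  -1.35] T [ 0.01  0.01 -0.01] gap 0.122 j [-0.556  0.361  1.475 -0.     1.306 -1.757]
over 10.37 p [0.538 0.187 0.225] F [ 0.16  1.04 -3.28] T [-0.   -0.02 -0.03] gap 0.123 j [ 0.129  0.416  1.369 -0.     1.357 -1.208]
```

View pics/c3.png

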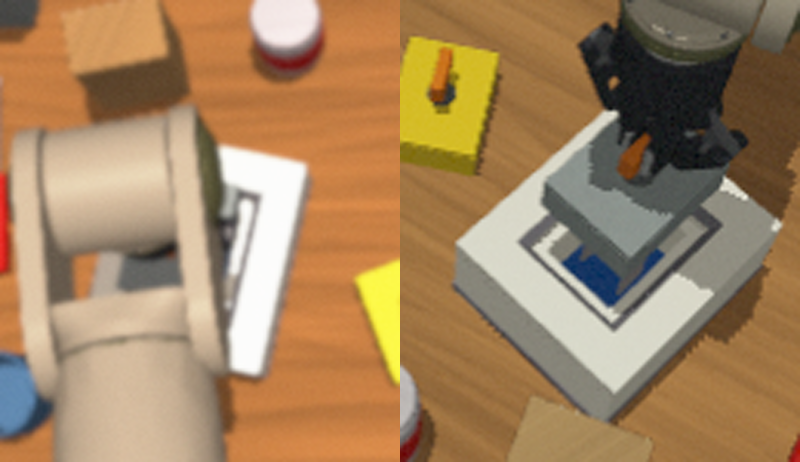

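```bash
python3 - <<'E'
from h import *
f=dict(np.load("scene3.npz"));hsv=cv2.cvtColor(f["frame"],cv2.COLOR_RGB2HSV)
c=cast(f,[(317,240),(344,264),(375.5,237.8)],.205)*1000
print(np.round(c,1))
a=np.radians(-13.4);R=np.array([[np.cos(a),-np.sin(a)],[np.sin(a),np.cos(a)]])
E=np.array([[55,-42],[55,42],[-55,42]])@R.T+[538,187]
print("expected",np.round(E,1), "px",np.round(proj(f,np.c_[E/1000,[.205]*3]),1))
E
```

```text
[[585.3 138.1]
 [603.5 216.1]
 [509.8 244.9]]
expected [[581.8 133.4]
 [601.2 215.1]
 [494.2 240.6]] px [[316.  237.8]
 [344.1 263. ]
 [376.9 231.7]]
```

```bash
python3 - <<'E'
from h import *
from bench import env, kinematics, monitor, eyes
x,y=.538,.1873
env.movel([x,y,.165],velocity=.06); env.hold(.3); show(monitor,"rim")
print(env.movel([x,y,.134],velocity=.012,guard=4)); show(monitor,"contact")
env.hold(.3)
F=np.mean([ (env.hold(.03),monitor.sense()["contact_force"])[1] for _ in range(8)],0); print(F)
f=eyes.grab_frame("scene");np.savez("scene4.npz",**f)
E
```

```text
rim 11.92 p [0.538  0.1873 0.1651] F [ 0.48  0.21 -2.91] T [ 0.01 -0.01 -0.01] gap 0.125 j [ 0.129  0.467  1.453 -0.     1.221 -1.207]
True
contact 13.79 p [0.538  0.1872 0.1393] F [ 0.4  -0.13  3.02] T [ 0.07 -0.11  0.04] gap 0.128 j [ 0.129  0.494  1.484 -0.     1.164 -1.208]
[ 2.71550191 -0.49748198  3.0504736 ]
```

```bash
cat >> h.py <<'E'
def fz(env,monitor,n=10):
    return np.mean([(env.hold(.02),monitor.sense()["contact_force"])[1] for _ in range(n)],0)
E
python3 - <<'E'
from h import *
from bench import env, kinematics, monitor, eyes
x,y=.538,.1873
print(env.movel([x,y,.1225],velocity=.006,guard=8)); show(monitor,"press"); F=fz(env,monitor); print(F)
z=monitor.sense()["position"][2]
for k in range(12):
    if F[2]>13.2 or z<.1218: break
    z-=.0001 if F[2]>9 else .0003; env.movel([x,y,z],velocity=.01); env.hold(.1);F=fz(env,monitor,6);print(round(z,4),np.round(F,2))
show(monitor,"end")
E
```

```text
True
press 16.02 p [0.5376 0.1872 0.1295] F [-1.91 -1.11  7.16] T [ 0.02  0.29 -0.  ] gap 0.126 j [ 0.129  0.505  1.493 -0.     1.145 -1.207]
[-2.64814837 -1.32544274  7.69405553]
0.1293 [-0.21 -1.42  7.7 ]
0.129 [-1.   -2.08  8.83]
0.1287 [-1.74 -1.89 10.73]
0.1286 [-1.97 -2.16 11.23]
0.1285 [-2.33 -1.97 11.31]
0.1284 [-1.96 -2.11 12.07]
0.1283 [-2.49 -2.41 12.66]
0.1282 [-2.79 -2.41 12.54]
0.1281 [-3.05 -2.35 13.38]
end 20.23 p [0.5376 0.1872 0.129 ] F [-2.78 -2.11 14.02] T [-0.14  0.4  -0.07] gap 0.126 j [ 1.300e-01  5.050e-01  1.496e+00 -1.000e-03  1.142e+00 -1.207e+00]
```

```bash
python3 - <<'E'
from h import *
from bench import env, kinematics, monitor, eyes
x,y=.538,.1873; z=.1281; p0=np.pi+np.radians(-13.4)
for d in list(np.arange(.1,1.5,.1))+[1.5]:
    env.set_joints(kinematics.ik([x,y,z],quat(p0-d)))
    s=monitor.sense();F=s["contact_force"];print(round(d,2),round(s["clock"],2),np.round(F,1),"Tz",np.round(s["ft_torque"][2],2),"j6",round(s["joints"][5]+1.207,3),np.round(s["position"],4))
    if abs(s["ft_torque"][2])>1.0 or F[2]>17: print("stop");break
print(fz(env,monitor))
E
```

```text
0.1 20.48 [-2.8 -3.1 13.6] Tz -0.05 j6 0.1 [0.5376 0.1872 0.129 ]
0.2 20.73 [-2.9 -3.5 13.4] Tz -0.03 j6 0.2 [0.5376 0.1871 0.129 ]
0.3 20.98 [-2.7 -3.1 13. ] Tz -0.08 j6 0.3 [0.5376 0.1871 0.129 ]
0.4 21.23 [-3.5 -2.5 13.2] Tz -0.05 j6 0.4 [0.5376 0.187  0.129 ]
0.5 21.48 [-3.6 -2.5 13.8] Tz -0.03 j6 0.5 [0.5376 0.187  0.1289]
0.6 21.73 [-3.7 -2.2 13.4] Tz -0.04 j6 0.6 [0.5376 0.187  0.129 ]
0.7 21.98 [-3.4 -3.8 12.8] Tz -0.04 j6 0.7 [0.5376 0.187  0.129 ]
0.8 22.23 [-4.4 -2.5 13.6] Tz -0.04 j6 0.8 [0.5375 0.1869 0.1289]
0.9 22.48 [-3.6 -2.8 14.2] Tz -0.07 j6 0.9 [0.5375 0.187  0.129 ]
1.0 22.73 [-3.5 -3.1 13.2] Tz 0.01 j6 1.0 [0.5375 0.187  0.1289]
1.1 22.98 [-3.6 -3.1 12.9] Tz 0.02 j6 1.1 [0.5375 0.187  0.129 ]
1.2 23.23 [-4.2 -3.6 13.8] Tz -0.02 j6 1.2 [0.5375 0.187  0.1289]
1.3 23.48 [-4.1 -3.1 14.1] Tz -0.09 j6 1.3 [0.5375 0.1871 0.129 ]
1.4 23.73 [-4.7 -2.6 13.4] Tz -0.03 j6 1.4 [0.5375 0.1871 0.1289]
1.5 23.98 [-5.1 -3.4 13.4] Tz -0.05 j6 1.5 [0.5374 0.1871 0.129 ]
[-4.2208006  -2.52641922 13.34615321]
```

```bash
python3 - <<'E'
from h import *
from bench import env, kinematics, monitor, eyes
x,y=.538,.1873; z=.1281; p0=np.pi+np.radians(-13.4)
for d in (1.53,1.56):
    env.set_joints(kinematics.ik([x,y,z],quat(p0-d))); s=monitor.sense(); print(d,np.round(s["contact_force"],1),np.round(s["ft_torque"],2))
    if abs(s["ft_torque"][2])>.4: break
for z in np.arange(.129,.1375,.0006):
    env.movel([x,y,z],velocity=.01); F=fz(env,monitor,5); print(round(z,4),np.round(F,1),np.round(monitor.sense()["position"][2],4))
    if F[2]<-1.5: break
E
```

```text
1.53 [-4. -3. 14.] [-0.47  0.5  -0.06]
1.56 [-4.2 -2.7 13.4] [-0.37  0.44 -0.02]
0.129 [-2.5 -2.5  9.7] 0.1293
0.1296 [-1.8 -2.   7.2] 0.1297
0.1302 [-1.3 -2.2  7.2] 0.1303
0.1308 [-1.6 -1.8  7. ] 0.1308
0.1314 [-1.8 -1.7  6.6] 0.1313
0.132 [-1.1 -2.3  6.4] 0.1319
0.1326 [-1.  -2.1  5.9] 0.1325
0.1332 [-1.  -1.5  5.8] 0.1331
0.1338 [-0.8 -1.5  5.6] 0.1336
0.1344 [-2.2 -2.8  4.2] 0.1341
0.135 [-2.3 -3.3 -3.9] 0.1341
```

```bash
python3 - <<'E'
from h import *
from bench import env, kinematics, monitor, eyes
x,y=.538,.1873
env.movel([x,y,.1341],velocity=.01); env.hold(.2); print(fz(env,monitor,5))
env.release(); env.hold(.3); show(monitor,"open")
env.movel([x,y,.26],velocity=.1); env.reach([.35,.42,.3],quat(np.pi)); env.hold(.5); show(monitor,"away")
for n in("scene","top"):
    f=eyes.grab_frame(n); np.savez(f"{n}5.npz",**f); i=f["frame"][:,:,::-1]
    if n=="scene": cv2.imwrite("pics/s5.png",i)
    else: cv2.imwrite("pics/t5.png",cv2.resize(i[140:290,150:350],(800,600)))
E
```

```text
[-4.402185   -1.65564747  0.48143507]
open 29.86 p [0.538  0.1873 0.1341] F [ 0.64  0.29 -0.19] T [-0.02 -0.05 -0.02] gap 0.998 j [0.129 0.5   1.489 0.    1.152 0.353]
away 32.92 p [0.3501 0.4199 0.3   ] F [-0.69  1.22 -0.27] T [-0.    0.05  0.04] gap 1.004 j [ 0.661  0.324  1.305  0.     1.513 -0.909]
```

View pics/s5.png

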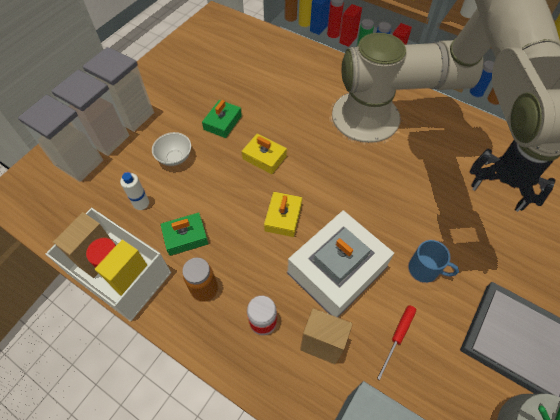

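View pics/t5.png

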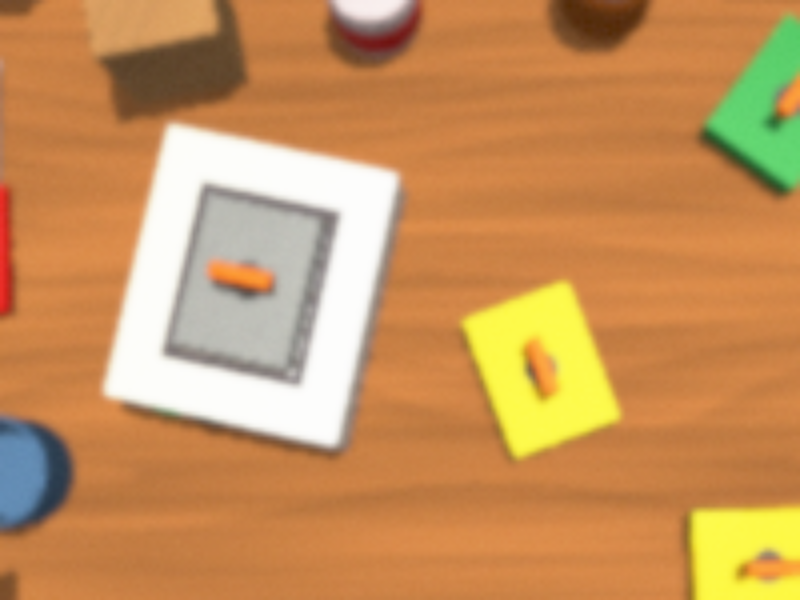

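The cover sits in the recess (scene about (341,255)) with its wing across the long side. The other things stand where they were and the gripper is clear.

```bash
python3 -c "
from bench import job; print(job.hand_in())"
```

```text
the job is handed in; nothing more can be done
None
```

The grey cover is seated in the recess and locked: the wing was pressed with about 14 N, turned 1.56 rad clockwise, held when I pulled up on it with about 4 N, and let go; the job is handed in at about 33 s with the other things where they were.

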